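# Face the jar's label to the reader and hold the shutter rod at its mark

### The job

Turn the amber sample jar that stands in the label reader's nest so that its paper label squarely faces the reader's window, and leave it standing in the nest. Then take the grey knob of the sprung shutter rod on top of the reader, pull the rod straight out of its sleeve until the dark ring mark on it comes out at the sleeve's mouth and no farther, and finish while still holding it there, because the spring pulls the rod back in if you let go. Leave the other things on the bench where they are.

Things in the scene. Friction and masses are not known exactly. Their poses are not given: they have to be found in the camera images.
- reader: label reader, fixed to the bench; yaw varies. Origin on the bench surface, z up. Grey base plate 140 (x) x 240 (y) mm, 12 mm thick, centred at y = -30 mm. On it: the jar's nest at y = -100 mm and the white head, 100 (x) x 80 (y) mm, y = -10 to 70 mm, top 92 mm above the bench. The dark window in the head's -y face, 60 mm up, looks along -y at the nest
- nest (a point): centre of the nest's inner floor, 16 mm above the bench, axes as the reader's. The nest is a round aluminium cup, inner diameter 43 mm, rim 8 mm above this floor; the jar stands in it with 1.5 mm play all round and turns freely
- jar: amber jar in the nest (similar jars stand beside the reader), loose, about 0.11 kg. Origin: centre of its underside, z up. Body 40 mm in diameter, 72 mm high, white cap above it. Its own +y points from its axis to the middle of the paper label. Right when its +y is along the reader's +y (label looks at the window); it starts turned 0.7 to 1.9 rad clockwise from there, seen from above
- label (a point): middle of the paper label, on the jar's surface 20 mm from its axis, 37 mm above its underside
- cap (a point): centre of the jar's white cap, on the jar's axis, 83.5 mm above its underside: the height to grip it. The cap is 42 mm in diameter and 23 mm high; a small grey rib, 2 mm high, on its top lies on the label's side
- rod (a joint): how far the sprung shutter rod is pulled out of its sleeve, in m, along the reader's +y: 0 = fully in (start), 0.050 = the middle of its dark ring mark is at the sleeve's mouth, 0.075 = stop. A spring pulls it back in with 3.6 N at 0, 9.6 N at 0.050 and 12.6 N at the stop
- knob (a point): centre of the rod's grey knob, a block 20 mm (reader's x) x 28 mm (y) x 32 mm high, free above, at both x sides and 80 mm beneath. At the start it is 30 mm out from the sleeve's mouth, 108 mm above the bench, with 16 mm of bare rod, 12 mm thick, between them; it moves with the rod along the reader's +y
- mark (a point): middle of the dark ring mark, 8 mm wide, on the steel rod; 50 mm inside the sleeve when the rod is fully in
- mouth (a point): centre of the mouth of the aluminium sleeve, on the rod's axis, 108 mm above the bench. The sleeve, 22 mm in diameter, lies on top of the reader's head along the reader's y and ends here, at y = 75 mm

How it is judged:
By the outcome, as a careful person would: the job done as asked, in the order asked, and still so for the second after the job is handed in, while the arm keeps its last pose, push and grip.
It also fails if it takes over 54 s, if anything falls off the work surface, if the arm or the gripper's body presses on something with over 40 N, if the wrist force passes 120 N, or if a joint passes its speed limit or range.

### The arm

A 6-joint arm with a two-finger parallel gripper is mounted at the origin on the work surface. World frame = base frame: x ahead of the robot, y to its left, z up, the work surface at z = 0. Lengths are in m, angles in rad, forces in N, time in s.
With the tool pointing down it reaches from about 0.35 to 1 m from the base axis. Payload 7.1 kg.
Tool frame: the origin (TCP) lies between the finger pads; the fingertips stand 22 mm ahead of it and the grasp point (between the pads) lies 3 mm ahead of it; z points along the fingers, y is the line along which they close (so a half turn about z gives the same grasp; the last joint's range is limited). The gripper opens to 85 mm and grips with 20 to 120 N. Pads are 22 mm wide; open, the fingers measure 114 mm over their backs; the gripper's body (76 mm by 85 mm) begins 54 mm behind the grasp point. The pads swing forward as they close: fully open they stand 13 mm farther back than shut.
Start: joints at [-1.352, 0.423, 1.63, -0, 1.089, -0.019], TCP at [0.147, -0.607, 0.253] pointing down, gripper open.
Joint ranges: [-3, 3], [-0.9, 2.11], [0.09, 2.58], [-1.31, 4.45], [0.11, 2.69], [-2.54, 2.54]. Speed limits (rad/s): [2.39, 2.39, 3.01, 3.14, 3.14, 3.14].

### API

Orientations are given as a rotation vector (axis times angle).
In Python, from rig import manip gives the robot as it stands. The module is installed in compiled form; this text tells all that it offers. Calls block until the motion is done:
- manip.move_to(position, orientation): joint-space move of the TCP to a pose.
- manip.servo_line(position, orientation=None, rate=0.15): straight line of the TCP; orientation=None keeps the orientation; rate is the mean speed in m/s.
- manip.set_joints(angles): joint-space move.
- manip.command_gripper(opening, f_grip=None): finger opening in m; f_grip is the grip in N (None keeps the last); returns when the fingers have stopped.
- manip.hold(seconds).
- manip.solve_ik(position, orientation): joint angles nearest the present ones, or None.
- manip.camera(name): name is "scene" or "top" or "wrist"; returns a dict with "image" (420x560x3 uint8, red, green, blue), "fx", "fy", "cx", "cy" (pixels), "k1" (the pictures are not rectified: a ray, as slopes to the right and down, at radius r is drawn at 1 + k1 r^2 times it, then the intrinsics apply), "cam_to_world" (4x4, takes a point from camera to world coordinates); the wrist camera has in their place "mount" (4x4, takes a point from camera to tool coordinates, whose origin is the TCP and whose axes are the flange's). Camera axes: x right, y down, z forward; pixel columns grow to the right and rows downward; lengths in m; the calibration is good to about 2 mm. A picture is of the moment at which its call begins: read the wrist's pose just before it. There is no depth.
A pose or a line that the arm cannot do raises manip.IKError and nothing moves.
- manip.sign_off(): hands the job in; it is judged then, once.
Readings, each from a call of its own:
- manip.get_time(): time.
- manip.get_joint_positions(): joint angles.
- manip.get_joint_vel(): joint speeds.
- manip.get_tau(): joint torques, N m.
- manip.get_position(): TCP position.
- manip.get_ee_rot(): TCP orientation.
- manip.get_contact_force(): force on the tool from outside, world axes, zero at the start.
- manip.get_torque(): the same for the moment, N m.
- manip.get_width(): finger opening in m.
- manip.get_grip_force(): force on a finger pad.
Only numpy, scipy, OpenCV 4.12 (cv2) and the standard library are available. Lean on these libraries where they do the work, as an engineer would, in place of code of your own. Each camera call takes 0.05 s, during which the arm holds its last target. There are 200 camera calls.

## Working session

There is one attempt and no reset: what is moved stays moved. The work goes in short steps, each a Python script; the robot and the scene stay as the last script left them, time stands still between calls to the robot, and variables do not carry over. Pictures are saved under pics/ and viewed, at most 10 in all, crops included, and the job is handed in when it is done.

```bash
mkdir -p pics; cat > h.py <<'E'
import numpy as np, cv2
from scipy.spatial.transform import Rotation as R
from rig import manip as m
def snap(name,f):
    p=np.array(m.get_position()); r=R.from_rotvec(m.get_ee_rot()).as_matrix()
    c=m.camera(name)
    if name=="wrist":
        T=np.eye(4);T[:3,:3]=r;T[:3,3]=p
        c["cam_to_world"]=T@np.array(c["mount"])
    cv2.imwrite(f"pics/{f}.png",cv2.cvtColor(c["image"],cv2.COLOR_RGB2BGR))
    np.savez(f"pics/{f}.npz",**c); return c
def ray(c,uv):
    K=np.array([[c["fx"],0,c["cx"]],[0,c["fy"],c["cy"]],[0,0,1.]],float)
    uv=np.array(uv,float).reshape(-1,1,2)
    d=np.array([float(c["k1"]),0,0,0])
    n=cv2.undistortPoints(uv,K,d,None,None,None) if False else cv2.undistortPointsIter(uv,K,d,None,None,(3,100,1e-12))
    n=n.reshape(-1,2); T=np.array(c["cam_to_world"])
    D=np.c_[n,np.ones(len(n))]@T[:3,:3].T
    return T[:3,3],D
def onz(c,uv,z):
    o,D=ray(c,uv); return o+D*((z-o[2])/D[:,2])[:,None]
def proj(c,P):
    T=np.linalg.inv(np.array(c["cam_to_world"])); q=np.atleast_2d(P)@T[:3,:3].T+T[:3,3]
    n=q[:,:2]/q[:,2:]; n=n*(1+float(c["k1"])*(n**2).sum(1))[:,None]
    return n*[float(c["fx"]),float(c["fy"])]+[float(c["cx"]),float(c["cy"])]
def down(yaw):  # tool z down; closing line (tool y) at angle yaw in the bench plane
    y=np.array([np.cos(yaw),np.sin(yaw),0]);z=np.array([0,0,-1.]);x=np.cross(y,z)
    return R.from_matrix(np.c_[x,y,z]).as_rotvec()
E
python3 - <<'E'
from h import *
for n in("top","scene"):
    c=snap(n,n+"0"); print(n,c["fx"],c["k1"],np.round(c["cam_to_world"],3).tolist())
print(m.get_ee_rot(),m.get_time())
c=m.camera("wrist");print(np.round(c["mount"],3).tolist())
E
```

```text
top 381.89430513637757 -0.006045178264182243 [[-0.009, -0.984, 0.178, 0.438], [-1.0, 0.006, -0.013, 0.018], [0.011, -0.179, -0.984, 0.737], [0.0, 0.0, 0.0, 1.0]]
scene 428.5560246294896 -0.11033028805031368 [[0.772, 0.465, -0.434, 0.858], [0.636, -0.582, 0.507, -0.338], [-0.017, -0.667, -0.745, 0.583], [0.0, 0.0, 0.0, 1.0]]
[-3.11800343e+00 -3.72541992e-01  2.47055943e-04] 0.1
[[-0.0, -0.965, -0.262, 0.067], [1.0, -0.0, 0.0, 0.001], [-0.0, -0.262, 0.965, -0.121], [0.0, 0.0, 0.0, 1.0]]
```

View pics/top0.png

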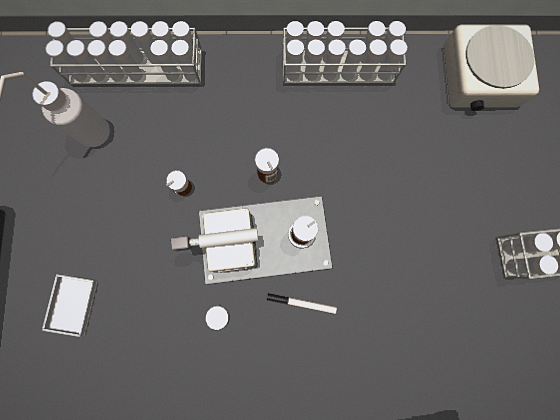

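View pics/scene0.png

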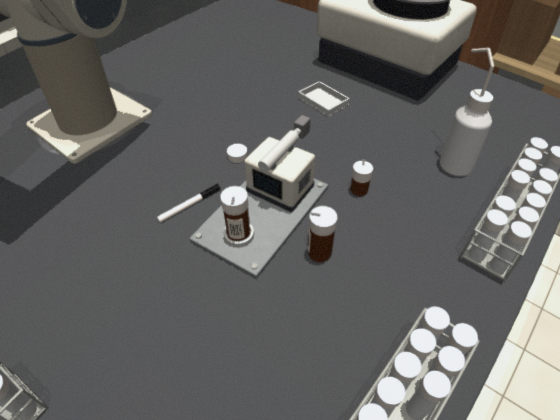

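The top view shows the reader with its +y to image left: plate corners near (200,210), (322,197), (331,268) and (206,283), jar cap at (305,229), knob at (180,243). Next I'll localise these and move in for a wrist close-up.

```bash
cat > a.py <<'E'
from h import *
c=dict(np.load("pics/top0.npz"))
P=onz(c,[(200,210),(322,197),(331,268),(206,283)],.012); print(P.round(3))
d=P[0]-P[1]+P[3]-P[2]; yaw=np.arctan2(d[1],d[0])-np.pi/2
ctr=P.mean(0); Y=np.array([-np.sin(yaw),np.cos(yaw)]); org=ctr[:2]+.03*Y
print("yaw",yaw,"org",org,"nest",org-.1*Y,"knob",org+.105*Y)
print("cap top",onz(c,[(305,229)],.112),"knobtop",onz(c,[(180,243)],.12))
nest=org-.1*Y
m.move_to([nest[0],nest[1],.26],down(yaw))
print(m.get_joint_positions())
snap("wrist","w1")
E
python3 a.py
```

```text
[[ 0.563  0.157  0.012]
 [ 0.587 -0.078  0.012]
 [ 0.451 -0.091  0.012]
 [ 0.425  0.142  0.012]]
yaw 0.1054005819759476 org [0.50312688 0.06232384] nest [ 0.51364743 -0.03712121] knob [0.49208029 0.16674114]
cap top [[ 0.51259523 -0.03548598  0.112     ]] knobtop [[0.49040567 0.16714101 0.12      ]]
[-9.64607768e-02  2.53472973e-01  1.86464471e+00 -1.44865118e-04
  1.02342949e+00 -2.00644739e-01]
```

View pics/w1.png

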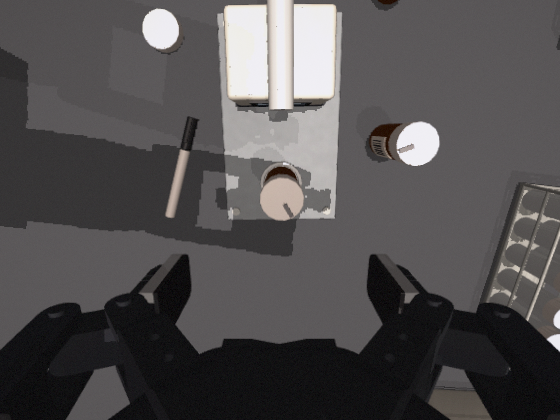

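The wrist view shows the nest jar's cap at (282,198) with its rib near (289,211). That suggests more turn than the stated 1.9 rad, so I'll zoom in on both views.

```bash
python3 - <<'E'
import cv2,numpy as np
a=cv2.imread("pics/w1.png")[155:235,240:320]; b=cv2.imread("pics/scene0.png")[180:250,200:270]
f=lambda i:cv2.resize(i,(400,400),interpolation=cv2.INTER_CUBIC)
cv2.imwrite("pics/z1.png",np.hstack([f(a),f(b)]))
E
```

```text
(no output)
```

View pics/z1.png

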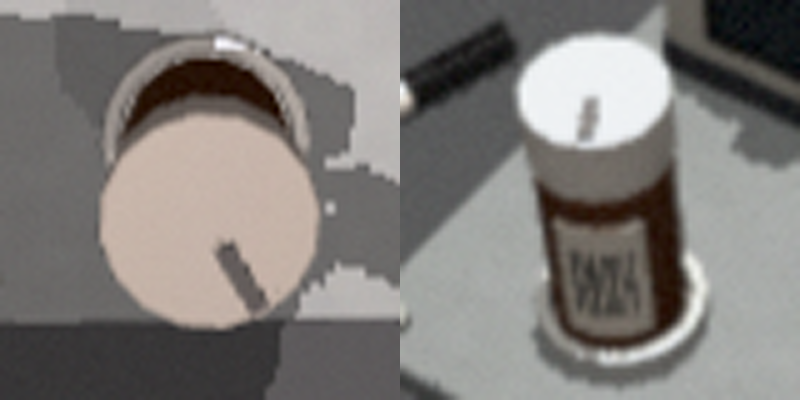

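```bash
cat > b.py <<'E'
from h import *
def rib(c,guess,rad=35):
    im=c["image"].astype(int); g=im.mean(2)
    u0,v0=guess; vv,uu=np.mgrid[:420,:560]
    near=np.hypot(uu-u0,vv-v0)<rad
    bright=(near&(g>g[int(v0)-3,int(u0)]*0.88)&(im[:,:,0]-im[:,:,2]>8)).astype(np.uint8)
    n,l,s,ce=cv2.connectedComponentsWithStats(bright); k=1+np.argmax(s[1:,4])
    cnt=max(cv2.findContours((l==k).astype(np.uint8),0,1)[0],key=cv2.contourArea)
    hull=cv2.convexHull(cnt); (cu,cv_),r=cv2.minEnclosingCircle(hull)
    inner=(np.hypot(uu-cu,vv-cv_)<r-2)&(g<g[int(v0)-3,int(u0)]*0.75)
    pts=np.argwhere(inner)[:,::-1].astype(float)
    P=onz(c,[(cu,cv_)],.111)[0]; Q=onz(c,pts,.113)
    q=Q.mean(0); d=np.linalg.svd(Q[:,:2]-q[:2])[2][0]; d*=np.sign(d@(q-P)[:2])
    print("circle",cu,cv_,r,"npts",len(pts),"rib px",pts.mean(0))
    a1=np.arctan2(*(q-P)[1::-1]); a2=np.arctan2(d[1],d[0])
    print("cap",P.round(4),"label dir: radial",a1,"axis",a2)
    return P,a1,a2
if __name__=="__main__":
    rib(dict(np.load("pics/w1.npz")),(282,195))
E
python3 b.py
```

```text
circle 281.4744567871094 199.28024291992188 21.646102905273438 npts 64 rib px [287.6875  209.90625]
cap [ 0.5168 -0.0357  0.111 ] label dir: radial -0.9280932558022352 axis -0.9294252378935561
```

Cap and rib agree in both views: the label looks along about −0.93 rad, so it needs about 2.6 rad counter-clockwise, more than the stated range. I'll go by the images. Next I'll take a second view at another tool yaw, which cancels the camera's mount offset.

```bash
cat > c.py <<'E'
from h import *
from b import rib
yaw=.108; y0=-1.3
P1,a,b=rib(dict(np.load("pics/w1.npz")),(282,195))
m.move_to([.5145,-.036,.26],down(y0))
c=snap("wrist","w2")
g=proj(c,[.5145,-.036,.111])[0]; print(g,m.get_joint_positions()[5])
P2,a2,b2=rib(c,g)
r=lambda t:np.array([[np.cos(t),-np.sin(t)],[np.sin(t),np.cos(t)]])
A=np.block([[np.eye(2),r(.105)],[np.eye(2),r(y0)]])
s=np.linalg.solve(A,np.r_[P1[:2],P2[:2]]); print("jar",s[:2],"off",s[2:],m.get_time())
E
python3 c.py
```

```text
circle 281.4744567871094 199.28024291992188 21.646102905273438 npts 64 rib px [287.6875  209.90625]
cap [ 0.5168 -0.0357  0.111 ] label dir: radial -0.9280932558022352 axis -0.9294252378935561
[277.59502332 202.2863941 ] 1.2061713304393624
circle 278.0 199.5 21.360109329223633 npts 64 rib px [289.5625   195.703125]
cap [ 0.5172 -0.0356  0.111 ] label dir: radial -0.9348951856464405 axis -0.9344696776155742
jar [ 0.51699723 -0.03592897] off [-0.00022156  0.00024939] 3.925
```

View pics/w2.png

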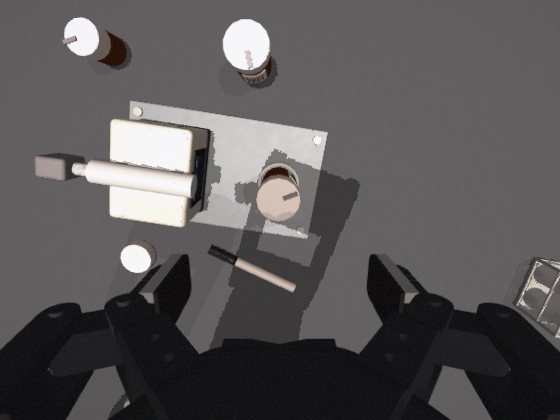

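The second view agrees: jar at (0.517, −0.036), label direction −0.932. Screws at (138,112) and (317,140) and the sleeve ends at (92,172) and (190,184) give the reader's yaw. Now grip and turn.

```bash
cat > d.py <<'E'
from h import *
c=dict(np.load("pics/w2.npz"))
f=lambda a,b,z:(lambda P:np.arctan2(*(P[0]-P[1])[1::-1])-np.pi/2)(onz(c,[a,b],z))
ys=[f((138,112),(317,140),.014),f((92,172),(190,184),.119),f((132,101),(327,132),.012)]
print("yaws",ys); yaw=(ys[0]+ys[2]+.105+.11)/4; turn=yaw+np.pi/2+.932; print(yaw,turn)
J=[.517,-.0359]; y0=-1.3
m.move_to([*J,.19],down(y0)); m.servo_line([*J,.1025],rate=.1)
print("F",np.round(m.get_contact_force(),1))
m.command_gripper(.03,30); print("w",m.get_width(),m.get_grip_force(),np.round(m.get_contact_force(),1))
q=np.array(m.solve_ik([*J,.1025],down(y0+turn))); print(q.round(2),np.round(m.get_joint_positions(),2))
for k in range(1,5):
    m.move_to([*J,.1025],down(y0+turn*k/4)); print(np.round(m.get_contact_force(),1),np.round(m.get_torque(),2))
m.command_gripper(.085); m.servo_line([*J,.26],rate=.15)
print(m.get_time())
snap("wrist","w3")
E
python3 d.py
```

```text
yaws [np.float64(0.11727402495005035), np.float64(0.1451433736229304), np.float64(0.11567662265415013)]
0.11198766190105011 2.6147839886959465
F [0.2 0.6 0.6]
w 0.04144021180837314 29.867871701717377 [0.5 1.4 5.5]
[-0.09  0.5   1.95 -0.    0.69 -1.41] [-0.09  0.5   1.95  0.    0.69  1.21]
[-2.5  0.8  6.8] [ 0.24  0.29 -0.01]
[-2.4  1.9  7.7] [0.3  0.3  0.11]
[-1.1  3.1  6.4] [0.49 0.32 0.04]
[-2.8  3.9  8.6] [0.82 0.49 0.1 ]
10.1833
```

View pics/w3.png

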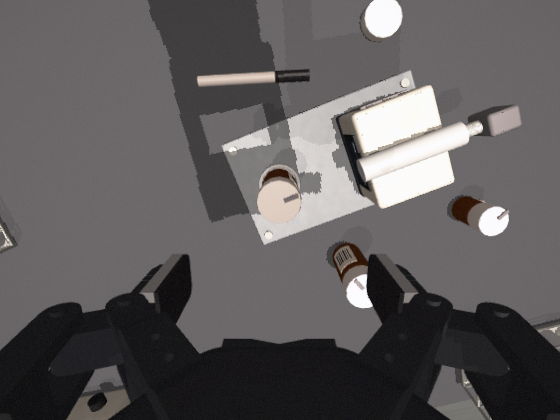

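After the turn the jar stands upright in the nest and its rib, at (291,198), points at the window. I'll measure the final angle and the knob, then look from above the knob.

```bash
cat > e.py <<'E'
from h import *
from b import rib
c3=dict(np.load("pics/w3.npz")); c2=dict(np.load("pics/w2.npz"))
g=proj(c3,[.517,-.0359,.111])[0]; P,a,b=rib(c3,g); yaw=.112
print("err rad",a-yaw-np.pi/2,b-yaw-np.pi/2)
f=lambda a,b,z:(lambda P:np.arctan2(*(P[0]-P[1])[1::-1])-np.pi/2)(onz(c3,[a,b],z))
print("yaws",f((405,83),(233,151),.014),f((411,71),(222,147),.012),f((466,135),(364,168),.119))
Y=np.array([-np.sin(yaw),np.cos(yaw)]); K=np.array([.517,-.0359])+.205*Y
print("knob",K,onz(c2,[(51,166)],.124),onz(c3,[(503,119)],.124))
m.move_to([*K,.26],down(yaw)); print(m.get_joint_positions())
snap("wrist","w4"); snap("scene","s4")
im=cv2.imread("pics/w4.png"); s=cv2.imread("pics/s4.png")[90:290,160:400]
cv2.imwrite("pics/z4.png",np.hstack([cv2.resize(im[:260,120:440],(400,325)),cv2.resize(s,(390,325))]))
E
python3 e.py
```

```text
circle 278.92584228515625 202.08612060546875 22.09317398071289 npts 70 rib px [290.67142857 197.64285714]
cap [ 0.5169 -0.0362  0.111 ] label dir: radial 1.7251056680799683 axis 1.680272649527583
err rad 0.04230934128507169 -0.0025236772673136176
yaws 0.1136272524455213 0.11729688179096565 0.06536158743275822
knob [0.49408797 0.16781558] [[0.49598276 0.16560538 0.124     ]] [[0.49175395 0.16567339 0.124     ]]
[ 3.04135638e-01  2.63945537e-01  1.85077898e+00 -1.06774863e-04
  1.02730966e+00  1.91664619e-01]
```

View pics/z4.png

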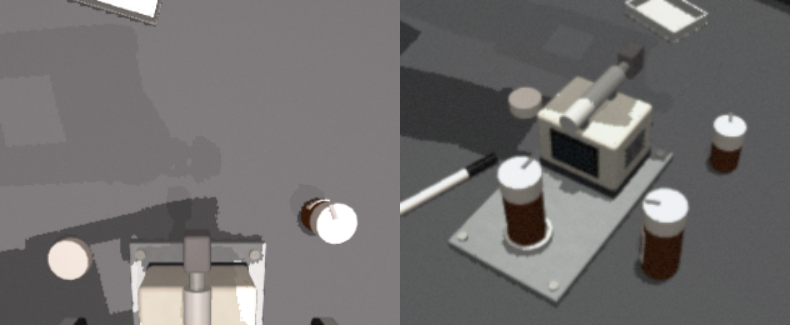

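The scene view confirms the label is turned away from the camera and the jar is seated. In the wrist view the knob's top is at about (278,199). I'll refine the lateral position, grip, and relax side forces before pulling.

```bash
cat > f.py <<'E'
from h import *
c=dict(np.load("pics/w4.npz")); yaw=.114
Y=np.array([-np.sin(yaw),np.cos(yaw)]);X=np.array([Y[1],-Y[0]])
K0=np.array([.517,-.0359])+.205*Y
k=onz(c,[(277.6,199)],.124)[0][:2]; print("pred",K0,"seen",k, "dx,dy",(k-K0)@X,(k-K0)@Y)
K=K0+X*((k-K0)@X)
m.command_gripper(.06)
m.move_to([*K,.18],down(yaw)); F0=np.array(m.get_contact_force())
m.servo_line([*K,.111],rate=.08); print("F",np.round(np.array(m.get_contact_force()),1),F0.round(1))
m.command_gripper(.01,30); m.hold(.2)
F=np.array(m.get_contact_force())-F0
print("w",m.get_width(),m.get_grip_force(),"Fx,Fy,Fz",F[:2]@X,F[:2]@Y,F[2],"M",np.round(m.get_torque(),2),m.get_position(),m.get_time())
E
python3 f.py
```

```text
pred [0.49368059 0.16776935] seen [0.4931382  0.17259601] dx,dy 1.0177365846227281e-05 0.004857028906361753
F [0.4 0.5 0.6] [ 0.9  0.4 -0.3]
w 0.01943175945827171 31.14338994026184 Fx,Fy,Fz -5.282572806173734 0.20771758603338006 6.572806052234351 M [0.09 0.62 0.09] [0.49288488 0.16774723 0.11145651] 14.2
```

```bash
cat > g.py <<'E'
from h import *
yaw=.114; Y=np.array([-np.sin(yaw),np.cos(yaw),0]);X=np.array([Y[1],-Y[0],0])
m.command_gripper(.01,80); m.hold(.2)
p0=np.array(m.get_position()); np.save("p0.npy",p0)
def rep(t):
    d=np.array(m.get_position())-p0; F=np.array(m.get_contact_force())
    print(t,"d",(d@Y).round(4),(d@X).round(4),d[2].round(4),"F",(F@Y).round(1),(F@X).round(1),F[2].round(1),"w",round(m.get_width(),4)); return d@Y
rep("grip"); cmd=.0
for s in (.015,.030,.047):
    m.servo_line(p0+s*Y,rate=.05); m.hold(.2); d=rep(s)
cmd=.047
for i in range(2):
    cmd+=.050-d; m.servo_line(p0+cmd*Y,rate=.02); m.hold(.3); d=rep(cmd)
print(m.get_time())
snap("scene","s5"); snap("top","t5")
a=cv2.imread("pics/s5.png")[80:180,220:340]; b=cv2.imread("pics/t5.png")[190:290,120:240]
f=lambda i:cv2.resize(i,(399,333),interpolation=cv2.INTER_CUBIC)
cv2.imwrite("pics/z5.png",np.hstack([f(a),f(b)]))
E
python3 g.py
```

```text
grip d 0.0 0.0 0.0 F 1.2 -5.6 7.6 w 0.0188
0.015 d 0.0146 -0.0001 0.0001 F -5.6 -0.6 1.3 w 0.0189
0.03 d 0.0294 -0.0001 0.0001 F -5.9 -0.2 1.7 w 0.0194
0.047 d 0.046 -0.0001 0.0001 F -9.5 0.6 1.8 w 0.019
0.05096342822758312 d 0.0499 -0.0001 0.0 F -9.0 -0.1 2.1 w 0.0193
0.051078647997804885 d 0.05 -0.0001 0.0 F -9.7 0.1 3.2 w 0.0189
17.8083
```

View pics/z5.png

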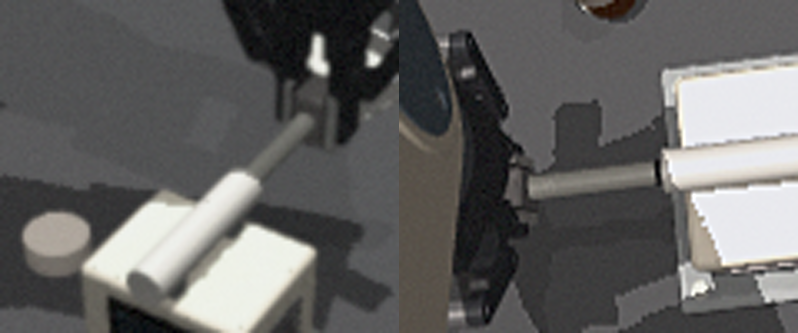

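The top view shows the ring half out at the sleeve's mouth, at (660,172) in the crop. The 50.0 mm travel and 9.7 N spring force agree, and the grip is steady, so I'm handing in.

```bash
python3 -c "
from rig import manip as m
print(m.sign_off())"
```

```text
the job is handed in; nothing more can be done
None
```

Job handed in at about 18 s: the jar's label faces the window to within about 0.05 rad (it needed about 2.6 rad, not the 0.7–1.9 stated), it stands in the nest, and the rod is held at 50 mm with its ring mark at the sleeve's mouth.

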